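# Close the bearing tin, then lift off its dust cap alone

### The job

Swing the lamp arm aside until its head is at least 15 cm sideways from the middle of the green tin, then lift the two nested lids together by the black knob and lower them onto the tin, letting go only once they are fully seated. Then lift the orange outer lid alone by at least 8 cm, leaving the steel inner lid seated and undisturbed. Finish while still holding the orange lid level above the tin, so that I can check the inner lid, and leave everything else where it lies.

Things in the scene. Friction and masses are not known exactly. Their poses are not given: they have to be found in the camera images.
- tin: Green steel tin of bearing balls, bolted to the bench, does not move: round, 92 mm outside diameter, 84 mm mouth, rim 70 mm above the bench, wall 4 mm, inside floor 32 mm up; foot flange 124 mm across, 4 mm thick. Origin: centre of the underside, at bench height; z up.
- tin_mouth (a point): Centre of the tin's mouth, in the plane of its rim (70 mm above the bench).
- inner_lid: Loose steel inner lid, 0.3 kg: plug 76 mm wide, 14 mm tall (lowest 6 mm taper to 66 mm), under a 94 mm flange 5 mm thick; black upright round knob, 16 mm diameter, its top 82 mm above the origin. Origin: centre of the plug's underside, z up. Starts standing on the bench on its plug with the outer lid nested on it. Seated: flange on the tin's rim, origin 56 mm above the tin's origin.
- inner_knob (a point): Centre of the top of the inner lid's black knob, 82 mm above the inner lid's underside. The knob stands 32 mm out above the outer lid's collar, and lifting by it carries both lids.
- outer_lid: Loose orange plastic outer lid, 0.11 kg: 110 mm plate with skirt (104 mm inside) and central upright collar, a tube of 40 mm outside diameter, 22 mm bore. Origin: centre of the skirt's lower edge, z up; plate underside at 10 mm, plate top 15, collar top 41. Nested: lies unfastened on the inner flange, knob through the collar (3 mm play all round), origin 9 mm above the inner lid's.
- outer_collar (a point): Centre of the top of the outer lid's collar, 41 mm above that lid's origin.
- lamp_arm (a joint): Angle of the lamp arm about its vertical post, rad, range -1.5 to 1.5; it grows anticlockwise seen from above. At the start within about 0.2 of zero, with the lamp head over the tin. A light friction hinge (about 1 N at the stud): it stays where it is left.
- lamp_hinge (a point): Point on the vertical hinge axis of the lamp arm, at the arm's underside, 197 mm above the bench, on a fixed post (22 mm diameter, base 90 mm) that stands beyond the tin.
- lamp_stud (a point): Centre of the top of the red upright stud on the lamp arm, 254 mm above the bench: round, 18 mm diameter, 45 mm tall, 180 mm from the hinge axis. The arm under it is a flat bar 18 mm wide, its top 209 mm above the bench.
- lamp_head (a point): Centre of the lamp head, a grey disc 68 mm across and 18 mm thick (188 to 207 mm above the bench) at the arm's end, 250 mm from the hinge axis, in line with hinge and stud.
- torque_wrench: Loose chrome torque wrench, 350 mm long, 36 mm wide, 36 mm high, along its own x; origin under its middle. Leave alone.
- front_light: Loose blue plastic front light, 75 x 36 x 37 mm; origin under its centre. Leave alone.
- silicone_grip: Loose white handlebar grip, 130 mm long, 42 mm across its flange, along its own x; origin under its middle. Leave alone.
- pump_head: Loose aluminium pump head, about 100 x 56 mm, 37 mm high; origin under its round body. Leave alone.
- sprocket: Loose flat steel sprocket, 92 mm across, 5 mm thick; origin at the centre of its underside. Leave alone.
Things that resemble listed ones, but are neither listed nor needed, are in the scene too. Leave any pink or white look-alike of the outer_lid alone.

How it is judged:
By the outcome, as a careful person would: the job done as asked, in the order asked, and still so for the second after the job is handed in, while the arm keeps its last pose, push and grip.
It also fails if it takes over 69 s, if anything falls off the work surface, if the arm or the gripper's body presses on something with over 40 N, if the wrist force passes 120 N, or if a joint passes its speed limit or range.

### The arm

A 6-joint arm with a two-finger parallel gripper is mounted at the origin on the work surface. World frame = base frame: x ahead of the robot, y to its left, z up, the work surface at z = 0. Lengths are in mm, angles in rad, forces in N, time in s.
With the tool pointing down it reaches from about 250 to 775 mm from the base axis. Payload 4 kg.
Tool frame: the origin (TCP) lies midway between the tips of the shut fingers; the grasp point (between the pads) lies 19 mm behind it; z points along the fingers, y is the direction in which the jaws open and shut (so a half turn about z gives the same grasp; the last joint's range is limited). The gripper opens to 85 mm and grips with 20 to 120 N. Pads are 22 mm wide; open, the fingers measure 114 mm over their backs; the gripper's body (76 mm by 85 mm) begins 54 mm behind the grasp point. The pads swing forward as they close: fully open they stand 13 mm farther back than shut.
Start: joints at [1.128, 0.087, 1.371, -0, 1.684, -0.103], TCP at [183.324, 518.565, 231.341] pointing down, gripper open.
Joint ranges: [-3.1, 3.1], [-0.76, 2.03], [0.27, 2.55], [-1.08, 4.22], [0.17, 2.65], [-2.57, 2.57]. Speed limits (rad/s): [2.79, 2.79, 3.14, 3.14, 3.14, 3.14].

### API

Orientations are given as a 3x3 rotation matrix whose columns are the frame's x, y, z axes.
In Python, from cell import ctrl, imaging gives the robot as it stands. The module is installed in compiled form; this text tells all that it offers.
- The arm moves only by the shell command python3 -m pendant 'ROWS' [OPENING] [FORCE]. ROWS is JSON, a list of rows, each a list of 2 entries, a list of its own where there are three numbers: the shift along the tool's x, y, z in mm, then the turn about the tool's z in rad. In form: [[[tx, ty, tz], roll], ...]. A call has 1 to 8 rows; each row is the pose to reach, as a shift and turn from the pose commanded when the call began, along the tool's axes at that moment; what a row does not reach only later rows make up. A row lasts 1/8 s, in which the tool goes at most 62.5 mm and 10.7 degrees, less where a joint would pass 70% of its speed; a pose out of reach is approached as far as the arm can. A call with a gripper value outside its range is refused whole. OPENING is the finger opening in mm, from 0 to 85.4, set as the call begins (- or left out, the last holds). The fingers move at their own pace and stop on an object; FORCE is the grip in N (left out, the last holds). Time passes only in rows, so rows that repeat a pose let the fingers close. It gives the time, the measured TCP pose, the force and the opening at its end, in the units of the state.
- ctrl.observe(): the state, without advancing time (a new reading comes with each control period).
- imaging.snapshot(name): name is "scene" or "top"; returns a dict with "pixels" (400x640x3 uint8, red, green, blue), "fx", "fy", "cx", "cy" (pixels), "rvec" (rotation vector, rad) and "tvec" (3), from world to camera coordinates, as OpenCV has them. Camera axes: x right, y down, z forward; pixel columns grow to the right and rows downward; lengths in mm; the calibration is good to about 2 mm. A picture is of the moment at which its call begins. There is no depth.
- ctrl.finish_job(): hands the job in, once; it reports no verdict.
The state is a dict: "t": time; "joints": joint angles; "qvel": joint speeds; "tau": joint torques, N m; "tool_pos": TCP position; "ee_rot": TCP orientation; "force": force on the tool from outside, world axes, zero at the start; "wrist_torque": the same for the moment, N m; "grip_width": finger opening in mm.
Only numpy, scipy, OpenCV 4.12 (cv2) and the standard library are available. Lean on these libraries where they do the work, as an engineer would, in place of code of your own. Each camera call takes 0.05 s, during which the arm holds its last target.

## Working session

There is one attempt and no reset: what is moved stays moved. The work goes in short steps, Python scripts to look and compute and a shell command to move; the robot and the scene stay as the last step left them, time stands still between calls to the robot, and variables do not carry over. Pictures are saved under pics/ and viewed, and the job is handed in when it is done.

```bash
mkdir -p pics; cat > h.py <<'E'
import numpy as np, cv2
from cell import ctrl, imaging
def snap(n,fn=None):
    s=imaging.snapshot(n)
    if fn: cv2.imwrite('pics/'+fn, cv2.cvtColor(s['pixels'],cv2.COLOR_RGB2BGR))
    return s
def K(s): return np.array([[s['fx'],0,s['cx']],[0,s['fy'],s['cy']],[0,0,1.]])
def plane(s,u,v,z):
    R=cv2.Rodrigues(np.array(s['rvec'],float))[0]; t=np.array(s['tvec'],float).ravel()
    c=-R.T@t; d=R.T@np.array([(u-s['cx'])/s['fx'],(v-s['cy'])/s['fy'],1.])
    return c+d*(z-c[2])/d[2]
def proj(s,p): return cv2.projectPoints(np.array([p],float),np.array(s['rvec'],float),np.array(s['tvec'],float),K(s),None)[0].ravel()
def st():
    o=ctrl.observe(); print({k:np.round(o[k],3).tolist() for k in ('t','joints','tool_pos','ee_rot','force','grip_width')}); return o
E
python3 - <<'E'
from h import *
a=snap('scene','s0.png'); b=snap('top','t0.png'); st()
for s in (a,b):
    R=cv2.Rodrigues(np.array(s['rvec'],float))[0]; print(-R.T@np.array(s['tvec']).ravel(), s['fx'])
E
```

```text
{'t': 0.1, 'joints': [1.128, 0.088, 1.372, 0.0, 1.684, -0.103], 'tool_pos': [183.134, 518.133, 230.223], 'ee_rot': [[-0.943, 0.333, -0.001], [0.333, 0.943, -0.002], [0.0, -0.002, -1.0]], 'force': [0.418, -0.318, 0.141], 'grip_width': 85.413}
[ 992.76031076 -778.41640991 1154.66959286] 478.4675937378463
[ 424.02526224  -16.54570853 1199.70839849] 397.17581953474973
```

View pics/s0.png

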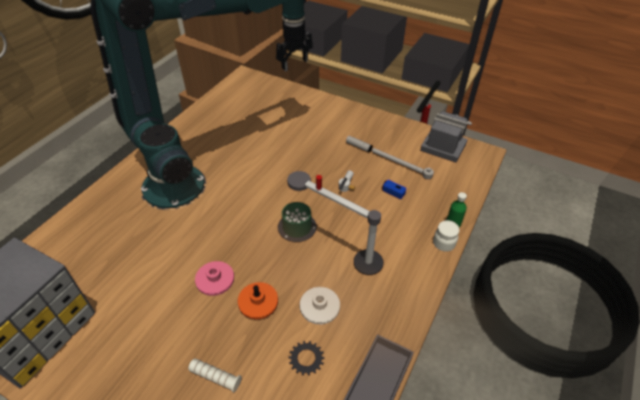

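View pics/t0.png

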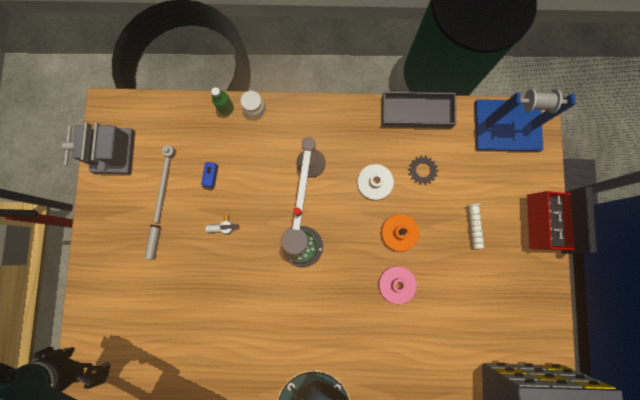

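Scene: orange lid at (257,299) with the black knob, tin at (297,221), red stud at (319,182), lamp post at (370,262). Top: orange (401,233), stud (297,212), lamp head (294,240), tin (302,246).

```bash
python3 - <<'E'
from h import *
a=snap('scene'); b=snap('top')
def blobs(s,f,n):
    hsv=cv2.cvtColor(s['pixels'],cv2.COLOR_RGB2HSV); m=f(hsv).astype('uint8')*255
    k,l,stt,c=cv2.connectedComponentsWithStats(m)
    for i in range(1,k):
        if stt[i,4]>=n: print('  ',stt[i].tolist(),c[i].round(1).tolist())
for nm,s in(('scene',a),('top',b)):
    print(nm,'orange');blobs(s,lambda h:(h[...,0]>=5)&(h[...,0]<14)&(h[...,1]>215)&(h[...,2]>150),100)
    print('red');blobs(s,lambda h:((h[...,0]<4)|(h[...,0]>175))&(h[...,1]>170)&(h[...,2]>90),8)
    print('green');blobs(s,lambda h:(h[...,0]>45)&(h[...,0]<90)&(h[...,1]>50),40)
ims=[]
for s,(x0,y0,w,hh) in ((a,(230,160,160,120)),(b,(270,130,160,160*3//4))):
    ims.append(cv2.resize(s['pixels'][y0:y0+hh,x0:x0+w],(800,600),interpolation=cv2.INTER_CUBIC))
for i,n in enumerate('st'): cv2.imwrite(f'pics/c0{n}.png',ims[i][...,::-1])
cv2.imwrite('pics/c0l.png',cv2.resize(np.hstack([a['pixels'][270:330,220:300],b['pixels'][203:263,361:441]]),(800,300),interpolation=cv2.INTER_CUBIC)[...,::-1])
E
```

```text
scene orange
red
   [427, 105, 3, 4, 8] [428.4, 106.8]
   [317, 176, 4, 12, 47] [318.5, 181.4]
green
   [94, 0, 69, 137, 2726] [124.4, 62.3]
   [150, 0, 36, 20, 453] [165.9, 8.0]
   [205, 0, 99, 19, 1015] [260.7, 6.3]
   [134, 121, 47, 56, 657] [151.9, 144.0]
   [159, 156, 29, 23, 77] [169.7, 163.6]
   [144, 168, 59, 40, 1204] [172.1, 190.8]
   [447, 201, 19, 25, 300] [456.8, 212.0]
   [283, 203, 28, 29, 348] [299.3, 216.3]
top orange
   [393, 224, 19, 19, 124] [402.1, 232.3]
red
   [545, 192, 29, 58, 180] [553.2, 227.3]
   [561, 192, 10, 3, 20] [565.7, 193.4]
   [296, 208, 4, 3, 8] [297.6, 209.0]
green
   [404, 0, 107, 94, 4472] [444.9, 61.1]
   [213, 91, 15, 15, 129] [220.4, 99.2]
   [299, 230, 18, 32, 156] [309.6, 250.1]
   [0, 379, 35, 21, 456] [15.1, 390.9]
```

View pics/c0s.png

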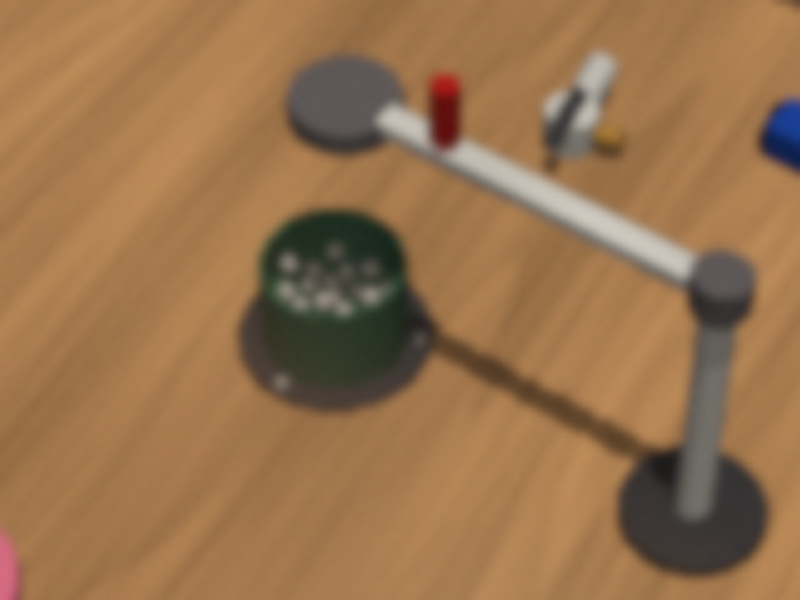

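View pics/c0t.png

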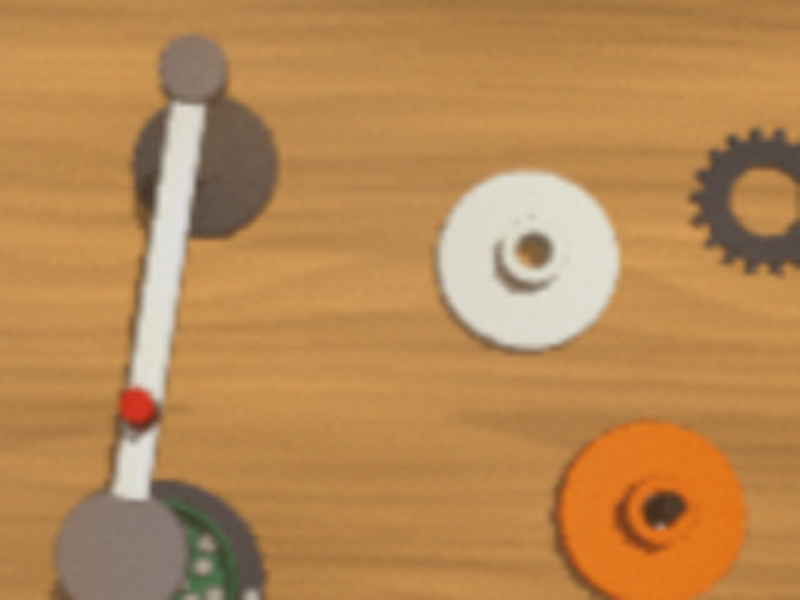

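View pics/c0l.png

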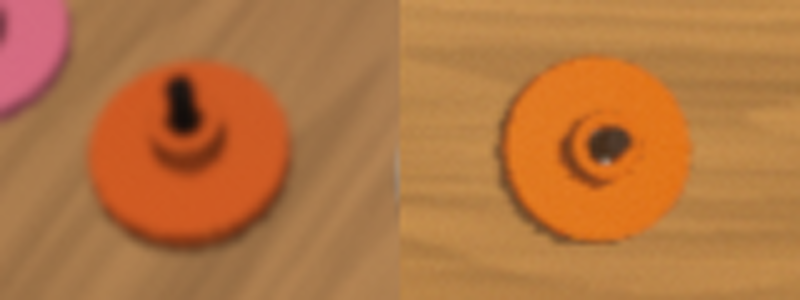

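```bash
cat > m.py <<'E'
from h import *
def orange(s,z,show=True):
    hsv=cv2.cvtColor(s['pixels'],cv2.COLOR_RGB2HSV); h=hsv
    m=((h[...,0]>=3)&(h[...,0]<15)&(h[...,1]>195)&(h[...,2]>120)).astype('uint8')*255
    k,l,q,c=cv2.connectedComponentsWithStats(cv2.morphologyEx(m,cv2.MORPH_OPEN,np.ones((3,3))))
    i=1+np.argmax(q[1:,4]); cn=max(cv2.findContours((l==i).astype('uint8'),0,1)[0],key=len)
    e=cv2.fitEllipse(cv2.convexHull(cn)); return e,q[i]
E
python3 - <<'E'
from m import *
a=snap('scene'); b=snap('top')
r=lambda x:np.round(x,1).tolist()
for s in(a,b):
    e,q=orange(s,24); print(e,q,r(plane(s,*e[0],24)),r(plane(s,*e[0],18)))
print('knob',r(plane(a,256,286.4,82)),'topv',r(plane(b,361+(608-400)/5,203+144/5,82)))
P=lambda s,x,y,z:r(plane(s,(230 if s is a else 270)+x/5,(160 if s is a else 130)+y/5,z))
print('stud',P(a,445,85,254),P(b,137,406,254))
print('head',P(a,345,97,207),P(b,123,550,207))
print('hinge cap',[ (z,P(a,722,278,z),P(b,194,68,z)) for z in (207,215,225)])
print('base a',P(a,693,510,0),P(b,205,167,0))
print('flange',P(a,337,330,4))
print('rim a',P(a,334,268,70),P(a,334,262,70))
st()
E
```

```text
((257.4960632324219, 300.552734375), (35.242671966552734, 39.3796501159668), 73.052001953125) [ 238  283   39   36 1031] [515.8, -248.9, 24.0] [513.2, -246.1, 18.0]
((399.8251037597656, 232.37644958496094), (36.456260681152344, 37.26721954345703), 124.70006561279297) [ 382  214   37   37 1034] [508.1, -243.4, 24.0] [508.6, -244.5, 18.0]
knob [512.8, -242.2, 82.0] topv [505.8, -240.0, 82.0]
stud [543.3, 45.8, 254.0] [536.4, 46.2, 254.0]
head [474.9, 52.6, 207.0] [469.5, 53.9, 207.0]
hinge cap [(207, [719.2, 30.9, 207.0], [718.1, 25.6, 207.0]), (215, [721.5, 24.1, 215.0], [715.7, 25.3, 215.0]), (225, [724.4, 15.5, 225.0], [712.8, 24.8, 225.0])]
base a [720.4, 31.2, 0.0] [716.5, 25.8, 0.0]
flange [466.4, 46.5, 4.0]
rim a [469.8, 40.9, 70.0] [467.3, 45.1, 70.0]
{'t': 0.3, 'joints': [1.128, 0.088, 1.371, -0.0, 1.684, -0.103], 'tool_pos': [183.257, 518.423, 230.905], 'ee_rot': [[-0.943, 0.333, -0.0], [0.333, 0.943, -0.001], [0.0, -0.001, -1.0]], 'force': [0.949, 1.072, -0.814], 'grip_width': 85.022}
```

```bash
cat > g.py <<'E'
import sys
from h import *
# usage: g.py x y z [tool-x angle deg]: needed shift in tool axes and roll
o=ctrl.observe(); R=np.array(o['ee_rot']); p=np.array(o['tool_pos'])
t=np.array([float(v) for v in sys.argv[1:4]])
print('at',p.round(1),'yawx',round(np.degrees(np.arctan2(R[1,0],R[0,0])),2),'F',np.round(o['force'],1),'w',round(o['grip_width'],1),'t',o['t'])
print('shift',(R.T@(t-p)).round(1))
if len(sys.argv)>4:
    d=float(sys.argv[4])-np.degrees(np.arctan2(R[1,0],R[0,0])); d=(d+180)%360-180
    print('roll',round(-np.radians(d),3))
E
python3 g.py 540 46 280 173.6
```

```text
at [183.3 518.4 230.9] yawx 160.53 F [ 0.9  1.1 -0.8] w 85.0 t 0.3
shift [-493.8 -326.6  -48.9]
roll -0.228
```

```bash
python3 -m pendant '[[[-20,-13,-20],0],[[-50,-33,-40],-0.05],[[-90,-60,-49],-0.1],[[-130,-86,-49],-0.15],[[-170,-112,-49],-0.2],[[-210,-139,-49],-0.228],[[-250,-165,-49],-0.228],[[-290,-192,-49],-0.228]]' 50 && python3 g.py 540 46 280 173.6
```

```text
t: 1.3
tool_pos: [393.5, 239.6, 280.4]
ee_rot: [[-0.994, 0.111, 0.0], [0.111, 0.994, 0.0], [-0.0, 0.0, -1.0]]
force: [0.2, 0.9, -0.2]
grip_width: 49.8
at [393.5 239.6 280.4] yawx 173.6 F [ 0.2  0.9 -0.2] w 49.8 t 1.3
shift [-167.2 -176.     0.4]
roll 0.0
```

```bash
python3 -m pendant '[[[-35,-36,0],0],[[-70,-72,0],0],[[-105,-110,0],0],[[-135,-142,0],0],[[-157,-165,0],0],[[-167,-176,0],0],[[-167,-176,0],0]]' && python3 - <<'E'
from h import *
a=snap('scene'); b=snap('top')
cv2.imwrite('pics/c1.png',cv2.resize(np.hstack([a['pixels'][120:260,240:400],b['pixels'][150:290,230:390]]),(800,350),interpolation=cv2.INTER_CUBIC)[...,::-1])
o=st()
for z in(280,299): print([proj(s,[*o['tool_pos'][:2],z]).round(1) for s in(a,b)])
E
```

```text
t: 2.17
tool_pos: [539.1, 47.2, 280.0]
ee_rot: [[-0.994, 0.112, -0.001], [0.112, 0.994, 0.001], [0.001, 0.0, -1.0]]
force: [0.7, -0.1, -0.3]
grip_width: 50.0
{'t': 2.275, 'joints': [-0.016, 0.062, 1.301, 0.001, 1.779, -1.476], 'tool_pos': [538.573, 48.263, 280.44], 'ee_rot': [[-0.994, 0.111, -0.0], [0.111, 0.994, 0.001], [0.0, 0.001, -1.0]], 'force': [0.272, 0.249, -0.281], 'grip_width': 50.077}
[array([317.9, 168.8]), array([295.8, 208.9])]
[array([317.9, 163.6]), array([295.3, 207.9])]
```

View pics/c1.png

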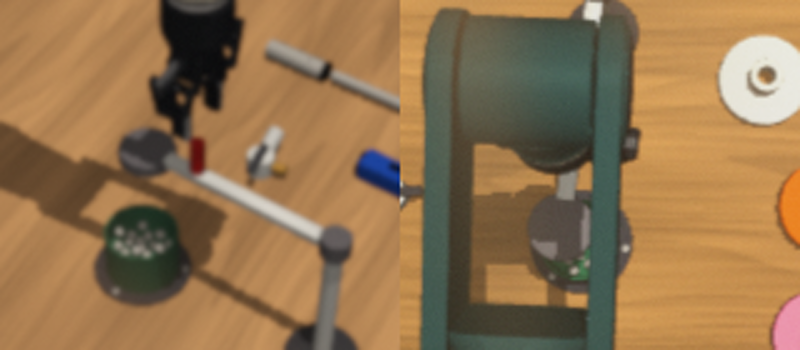

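The open fingers (tips at about (312,172) and (325,162) in the scene view) sit either side of the stud, just above it. Lower onto it.

```bash
python3 -m pendant '[[[-2,-2,12],0],[[-2,-2,26],0],[[-2,-2,40],0],[[-2,-2,52],0],[[-2,-2,58],0],[[-2,-2,58],0]]' && python3 - <<'E'
from h import *
a=snap('scene')
cv2.imwrite('pics/c2.png',cv2.resize(a['pixels'][120:260,240:400],(800,700)[:2],interpolation=cv2.INTER_CUBIC)[:600,:,::-1])
# arc plan: from hinge, stud angle
H=np.array([718,27.]); S=np.array([541,46.]); o=ctrl.observe(); R=np.array(o['ee_rot']); p=np.array(o['tool_pos']);print(p)
v=S-H; print(np.hypot(*v), np.degrees(np.arctan2(v[1],v[0])))
v=v/np.hypot(*v)*180
for phi in np.arange(0.,1.01,.1):
    c,s=np.cos(-phi),np.sin(-phi); q=H+np.array([[c,-s],[s,c]])@v
    # relative to stud start, as shift of tool
    d=np.array([*(q-H-v),0]); print(round(phi,2),(R.T@d).round(0))
E
```

```text
t: 3.02
tool_pos: [540.6, 45.2, 221.7]
ee_rot: [[-0.994, 0.112, -0.001], [0.112, 0.994, 0.0], [0.001, 0.0, -1.0]]
force: [0.6, -0.3, 0.0]
grip_width: 50.0
[540.907191    45.11037824 222.39742818]
178.01685313475238 173.87306699450593
0.0 [-0. -0. -0.]
0.1 [-1. 18.  0.]
0.2 [-3. 36.  0.]
0.3 [-8. 53.  0.]
0.4 [-14.  70.   0.]
0.5 [-22.  86.   0.]
0.6 [-31. 102.   0.]
0.7 [-42. 116.   0.]
0.8 [-54. 129.   0.]
0.9 [-67. 141.   0.]
1.0 [-82. 152.   0.]
```

View pics/c2.png

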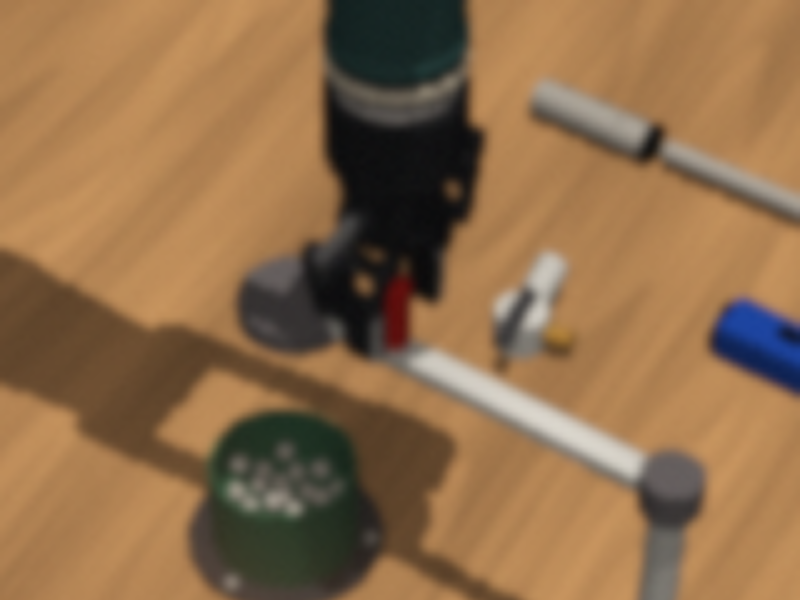

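```bash
python3 -m pendant '[[[0,0,0],0],[[0,0,0],0],[[0,4,0],0.02],[[-1,18,0],0.1],[[-3,36,0],0.2],[[-8,53,0],0.3],[[-14,70,0],0.4],[[-22,86,0],0.5]]' 26 20 && python3 -m pendant '[[[-1,18,0],0.1],[[-3,36,0],0.2],[[-8,53,0],0.3],[[-14,70,0],0.4],[[-17,78,0],0.45],[[-17,78,0],0.45]]'
python3 - <<'E'
from h import *
a=snap('scene')
cv2.imwrite('pics/c3.png',cv2.resize(a['pixels'][100:260,220:420],(750,600),interpolation=cv2.INTER_CUBIC)[:,:,::-1]); st()
E
```

```text
t: 4.08
tool_pos: [572.3, 128.8, 222.5]
ee_rot: [[-0.816, 0.578, -0.0], [0.578, 0.816, -0.0], [0.0, -0.001, -1.0]]
force: [-0.1, -1.1, 1.4]
grip_width: 26.1
t: 4.82
tool_pos: [631.2, 182.8, 221.8]
ee_rot: [[-0.488, 0.873, -0.001], [0.873, 0.488, 0.0], [0.0, -0.0, -1.0]]
force: [-0.6, 0.5, -0.5]
grip_width: 26.0
{'t': 4.875, 'joints': [0.195, 0.33, 1.102, 0.0, 1.71, -0.315], 'tool_pos': [630.964, 182.542, 222.048], 'ee_rot': [[-0.488, 0.873, -0.0], [0.873, 0.488, 0.0], [0.0, -0.0, -1.0]], 'force': [-0.152, -0.233, -0.304], 'grip_width': 25.651}
```

View pics/c3.png

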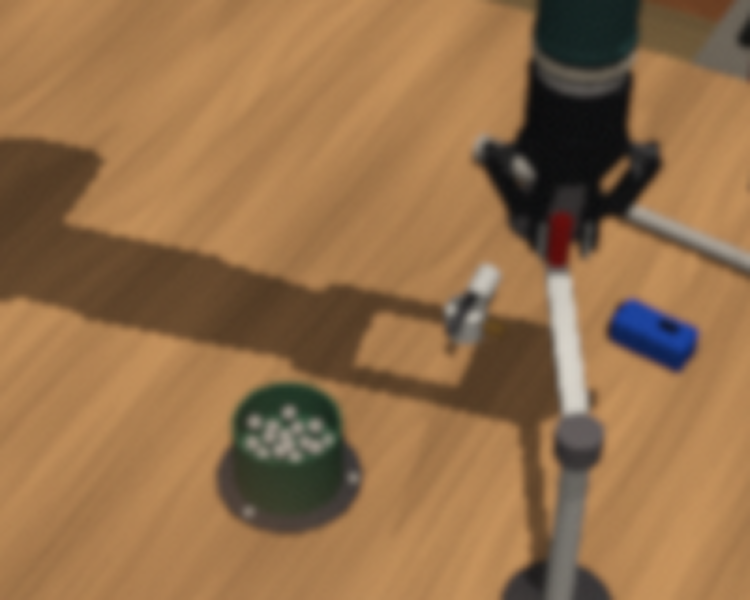

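The stud was dragged along and the lamp arm is now well clear of the tin. Withdraw upward and head for the lids.

```bash
python3 -m pendant '[[[0,0,10],0],[[0,0,-10],0],[[0,0,-30],0],[[0,0,-55],0],[[0,0,-70],0],[[0,0,-70],0]]' 45 && python3 g.py 511 -242 290 119
```

```text
t: 5.62
tool_pos: [631.3, 182.2, 293.7]
ee_rot: [[-0.487, 0.873, 0.003], [0.873, 0.487, 0.001], [-0.001, 0.003, -1.0]]
force: [0.2, -0.3, -0.0]
grip_width: 44.7
at [631.3 182.2 293.7] yawx 119.16 F [ 0.2 -0.3 -0. ] w 44.7 t 5.625
shift [-311.8 -311.8    3.1]
roll 0.003
```

My first row there went 10 mm down before going up, by mistake. It stayed above the bar (209 mm), and I'll check the lamp in the next picture.

```bash
python3 -m pendant '[[[-20,-20,0],0],[[-55,-55,0],0],[[-95,-95,0],0],[[-135,-135,0],0],[[-175,-175,0],0],[[-215,-215,0],0],[[-255,-255,20],0],[[-285,-285,50],0]]' 45 && python3 -m pendant '[[[-16,-16,30],0],[[-26,-26,55],0],[[-26,-26,75],0],[[-26,-26,85],0],[[-26,-26,85],0]]'
python3 - <<'E'
from h import *
a=snap('scene','s4.png'); b=snap('top','t4.png'); o=st()
cv2.imwrite('pics/c4.png',cv2.resize(a['pixels'][200:330,180:350],(784,600),interpolation=cv2.INTER_CUBIC)[:,:,::-1])
cv2.imwrite('pics/c4t.png',cv2.resize(b['pixels'][130:280,230:430],(800,600),interpolation=cv2.INTER_CUBIC)[:,:,::-1])
E
```

```text
t: 6.62
tool_pos: [520.1, -207.7, 241.3]
ee_rot: [[-0.486, 0.874, 0.001], [0.874, 0.486, -0.001], [-0.001, 0.0, -1.0]]
force: [0.0, 0.5, -0.3]
grip_width: 44.8
t: 7.25
tool_pos: [510.3, -240.3, 155.8]
ee_rot: [[-0.488, 0.873, -0.002], [0.873, 0.488, 0.002], [0.002, -0.001, -1.0]]
force: [0.4, -0.4, 0.1]
grip_width: 45.0
{'t': 7.35, 'joints': [-0.54, 0.146, 1.452, 0.0, 1.543, -1.05], 'tool_pos': [511.36, -240.795, 157.926], 'ee_rot': [[-0.488, 0.873, 0.001], [0.873, 0.488, -0.0], [-0.001, 0.001, -1.0]], 'force': [0.101, -0.317, -0.11], 'grip_width': 45.192}
```

View pics/c4.png

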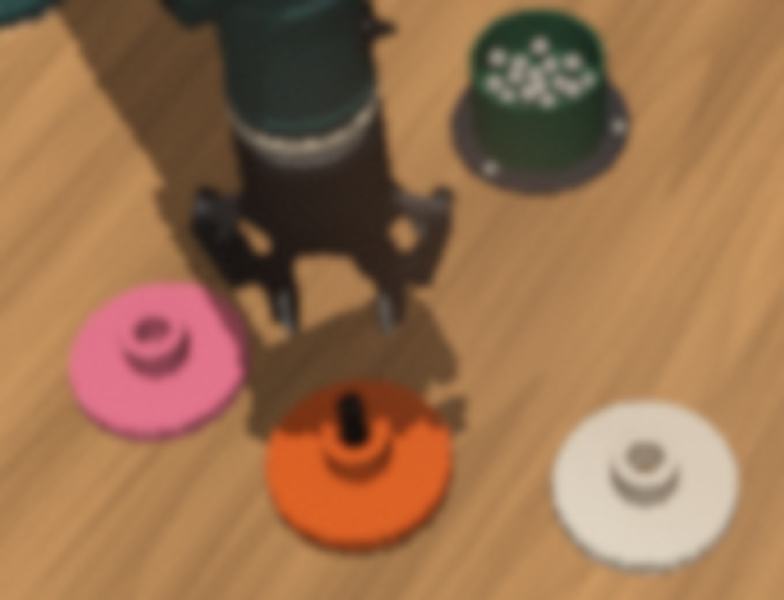

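View pics/c4t.png

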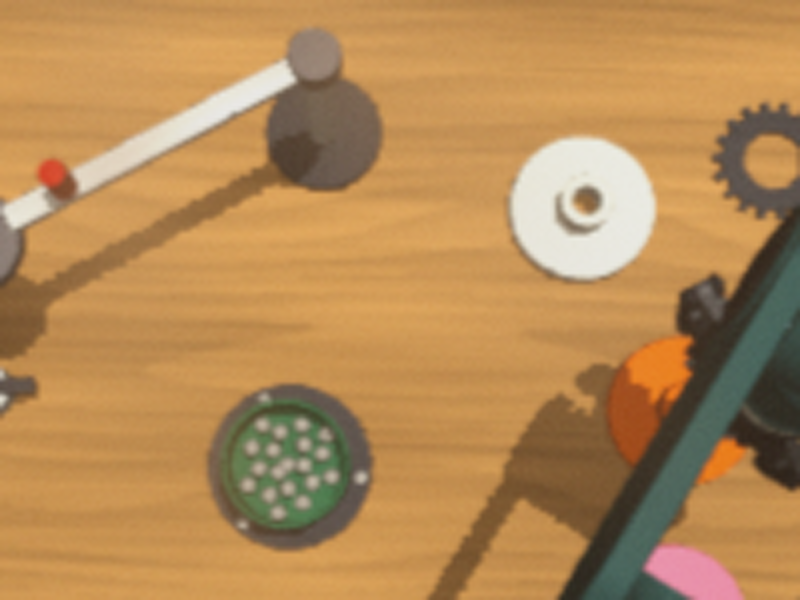

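```bash
python3 - <<'E'
from h import *
a=snap('scene'); b=snap('top')
r=lambda x:np.round(x,1).tolist()
A=lambda x,y,z:r(plane(a,180+x/4.612,200+y/4.612,z)); B=lambda x,y,z:r(plane(b,230+x/4,130+y/4,z))
print('tips pred',[r(proj(a,[511+c*d*22.5,-241+c*e*22.5,z])) for z in(158,164) for c,d,e in((1,.873,.488),(-1,.873,.488))], 'seen',[(180+x/4.612,200+328/4.612) for x in(290,390)])
print('tin flange',A(540,125,4),B(290,466,4),'rim',A(539,60.5,70),B(287,466,70))
print('knob a',A(350,399,82))
b=cv2.imread('pics/t4.png')
E
```

```text
tips pred [[261.8, 269.0], [243.9, 269.1], [261.6, 267.6], [243.7, 267.7]] seen [(242.87944492627926, 271.1188204683434), (264.5620121422376, 271.1188204683434)]
tin flange [467.8, 42.1, 4.0] [460.0, 44.0, 4.0] rim [469.0, 42.7, 70.0] [458.0, 42.8, 70.0]
knob a [512.7, -242.6, 82.0]
```

```bash
python3 -m pendant '[[[0,0,15],0],[[0,0,35],0],[[0,0,50],0],[[0,0,58],0],[[0,0,58],0]]'
python3 - <<'E'
from h import *
a=snap('scene'); o=st()
cv2.imwrite('pics/c5.png',cv2.resize(a['pixels'][240:320,210:310],(750,600),interpolation=cv2.INTER_CUBIC)[:,:,::-1])
E
```

```text
t: 8.07
tool_pos: [510.6, -240.6, 98.4]
ee_rot: [[-0.487, 0.873, -0.001], [0.873, 0.487, 0.001], [0.001, -0.001, -1.0]]
force: [0.2, 0.3, 0.7]
grip_width: 45.1
{'t': 8.125, 'joints': [-0.541, 0.183, 1.529, 0.0, 1.43, -1.05], 'tool_pos': [511.106, -240.906, 99.317], 'ee_rot': [[-0.487, 0.873, 0.0], [0.873, 0.487, 0.0], [0.0, 0.0, -1.0]], 'force': [0.781, -0.686, -0.206], 'grip_width': 44.655}
```

View pics/c5.png

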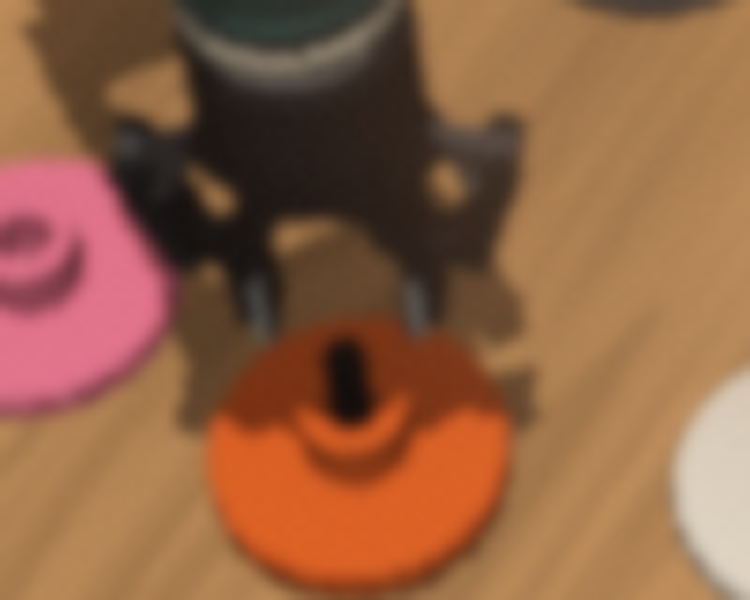

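The knob top (crop 345,347) is centred between the fingertips. Go down and grip.

```bash
python3 -c "
from h import *
print(plane(snap('scene'),255.6,286.2,82))"
python3 -m pendant '[[[0,0,10],0],[[0,0,22],0],[[0,0,34],0],[[0,0,42],0],[[0,0,42],0]]' && python3 -m pendant '[[[0,0,0],0],[[0,0,0],0],[[0,0,0],0],[[0,0,0],0],[[0,0,0],0],[[0,0,0],0]]' 0 60
```

```text
[ 511.51038315 -242.1538179    82.        ]
t: 8.8
tool_pos: [510.3, -240.5, 56.0]
ee_rot: [[-0.487, 0.873, -0.002], [0.873, 0.487, 0.001], [0.002, -0.001, -1.0]]
force: [0.0, -0.0, 0.0]
grip_width: 45.2
t: 9.55
tool_pos: [511.0, -241.3, 57.7]
ee_rot: [[-0.487, 0.873, 0.0], [0.873, 0.487, -0.001], [-0.001, -0.0, -1.0]]
force: [-3.0, -2.1, 3.1]
grip_width: 13.9
```

```bash
python3 -m pendant '[[[0,0,-3],0],[[0,0,-10],0],[[0,0,-20],0],[[0,0,-30],0],[[0,0,-30],0]]'
python3 - <<'E'
from h import *
a=snap('scene'); o=st()
cv2.imwrite('pics/c6.png',cv2.resize(a['pixels'][240:320,210:310],(750,600),interpolation=cv2.INTER_CUBIC)[:,:,::-1])
E
```

```text
t: 10.18
tool_pos: [512.0, -241.4, 89.1]
ee_rot: [[-0.487, 0.873, 0.003], [0.873, 0.487, -0.002], [-0.003, 0.002, -1.0]]
force: [0.6, -0.5, -4.0]
grip_width: 13.6
{'t': 10.225, 'joints': [-0.541, 0.191, 1.543, 0.0, 1.406, -1.05], 'tool_pos': [511.504, -241.09, 88.221], 'ee_rot': [[-0.487, 0.873, 0.002], [0.873, 0.487, -0.001], [-0.001, 0.001, -1.0]], 'force': [-0.162, -0.128, -4.963], 'grip_width': 13.808}
```

View pics/c6.png

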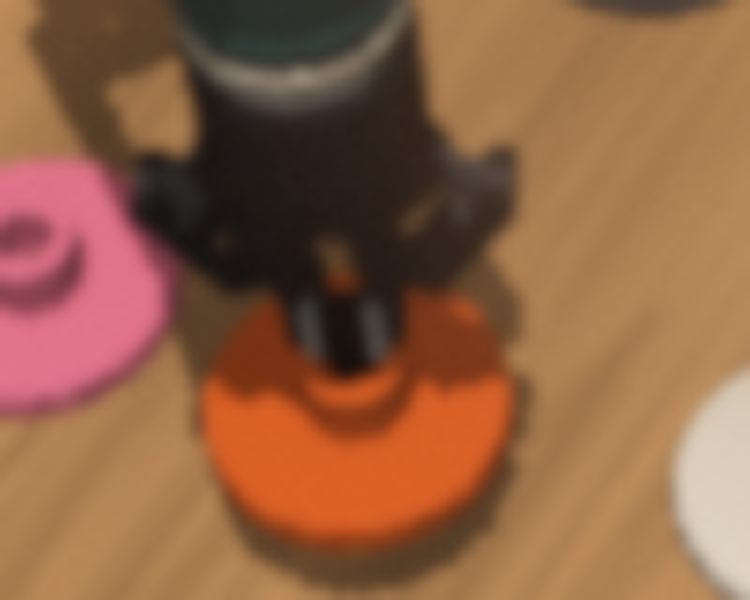

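Both lids hang level from the knob and the force is about 4 N, which matches their weight. Carry them to the tin.

```bash
python3 g.py 466 43 180 119.16
```

```text
at [ 511.5 -241.1   88.2] yawx 119.17 F [-0.2 -0.1 -5. ] w 13.8 t 10.225
shift [270.1  98.8 -92.1]
roll 0.0
```

```bash
python3 -m pendant '[[[0,0,-15],0],[[0,0,-40],0],[[5,2,-65],0],[[20,7,-84],0],[[45,16,-92],0],[[75,27,-92],0],[[105,38,-92],0],[[135,49,-92],0]]' && python3 -m pendant '[[[30,11,0],0],[[60,22,0],0],[[90,33,0],0],[[112,42,0],0],[[127,47,0],0],[[135,50,0],0],[[135,50,0],0],[[135,50,0],0]]'
cat > v.py <<'E'
import sys
from h import *
n=sys.argv[1]
a=snap('scene'); b=snap('top'); o=st()
cv2.imwrite(f'pics/{n}s.png',cv2.resize(a['pixels'][160:256,240:368],(800,600),interpolation=cv2.INTER_CUBIC)[:,:,::-1])
cv2.imwrite(f'pics/{n}t.png',cv2.resize(b['pixels'][198:294,240:368],(800,600),interpolation=cv2.INTER_CUBIC)[:,:,::-1])
E
python3 v.py v1
```

```text
t: 11.22
tool_pos: [487.2, -97.2, 179.7]
ee_rot: [[-0.488, 0.873, -0.0], [0.873, 0.488, 0.001], [0.001, 0.0, -1.0]]
force: [0.3, 0.5, -4.3]
grip_width: 13.6
t: 12.22
tool_pos: [466.0, 42.5, 179.3]
ee_rot: [[-0.487, 0.874, -0.0], [0.874, 0.487, -0.0], [-0.0, -0.0, -1.0]]
force: [-0.5, -0.3, -4.5]
grip_width: 14.0
{'t': 12.325, 'joints': [-0.03, -0.081, 1.642, -0.0, 1.58, -0.538], 'tool_pos': [466.007, 42.447, 179.261], 'ee_rot': [[-0.486, 0.874, -0.0], [0.874, 0.486, -0.0], [-0.0, -0.0, -1.0]], 'force': [0.32, 0.387, -4.116], 'grip_width': 14.198}
```

View pics/v1s.png

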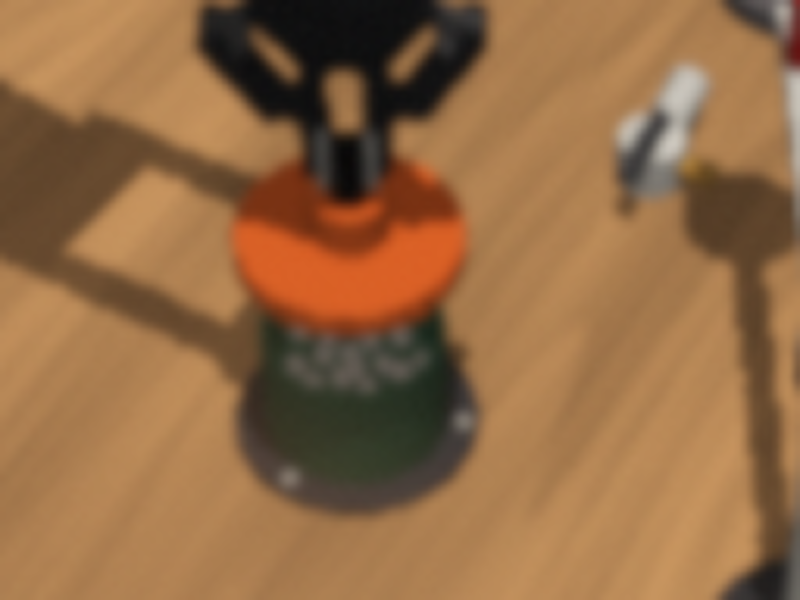

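View pics/v1t.png

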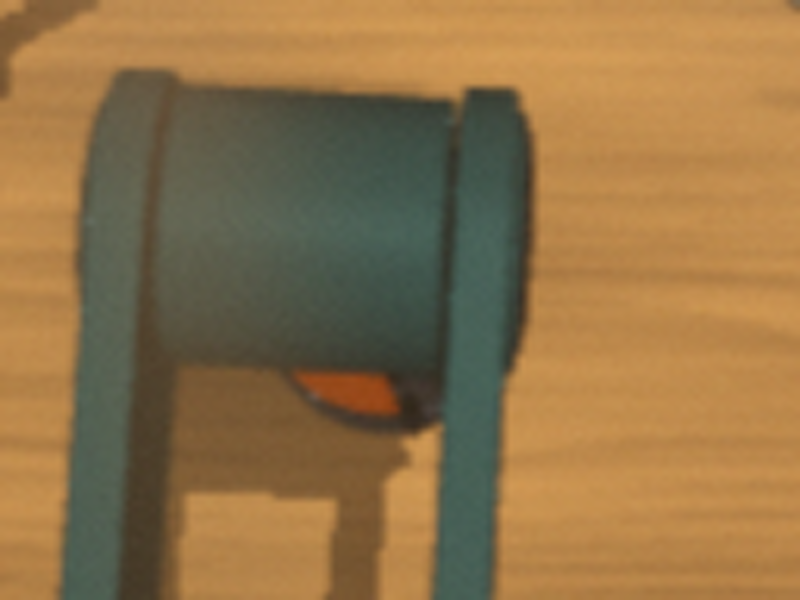

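```bash
cat > f.py <<'E'
from h import *
from scipy.optimize import least_squares
th=np.linspace(0,2*np.pi,360)
def ext(s,c,r,zs,off,sc):
    pts=np.concatenate([np.c_[c[0]+r*np.cos(th),c[1]+r*np.sin(th),0*th+z] for z in zs])
    q=cv2.projectPoints(pts,np.array(s['rvec'],float),np.array(s['tvec'],float),K(s),None)[0][:,0]
    q=(q-np.array(off)+.5)*sc-.5
    return np.array([q[:,0].min(),q[:,0].max(),q[:,1].max()])
E
python3 - <<'E'
from f import *
a=snap('scene'); O=(240,160); S=6.25
z0=179.4-57
print('lid pred',ext(a,(466,42.5),55,[z0+9,z0+24],O,S),'seen',[233,467,333])
print('flange pred at 466,43',ext(a,(466,43),62,[0,4],O,S),'seen',[238,480,514])
def fit(seen,r,zs):
    f=lambda c:[(lambda e:((e[0]+e[1]-seen[0]-seen[1])/2,e[2]-seen[2]))(ext(a,c,r,zs,O,S))][0]
    return least_squares(f,[466,43]).x
print('lid fit',fit([233,467,333],55,[z0+9,z0+24]),'tin fit',fit([238,480,514],62,[0,4]))
E
```

```text
lid pred [229.7400818  465.02882523 332.43527728] seen [233, 467, 333]
flange pred at 466,43 [233.75379444 480.38963268 521.44335211] seen [238, 480, 514]
lid fit [467.25233538  42.79581064] tin fit [464.48241399  47.46928024]
```

```bash
python3 - <<'E'
from f import *
b=snap('top'); a=snap('scene')
im=cv2.cvtColor(cv2.imread('pics/t4.png'),cv2.COLOR_BGR2HSV)
m=~((im[...,0]>8)&(im[...,0]<25)&(im[...,1]>90)&(im[...,2]>85))
def blob(m,u,v):
    k,l,q,c=cv2.connectedComponentsWithStats(cv2.morphologyEx(m.astype('uint8'),cv2.MORPH_OPEN,np.ones((3,3))))
    i=l[v,u]; cn=max(cv2.findContours((l==i).astype('uint8'),0,1)[0],key=len); return q[i],cv2.fitEllipse(cv2.convexHull(cn))
q,e=blob(m,302,246); print(q,e,plane(b,*e[0],3))
# lid in original top picture and knob-grasp comparison
im=cv2.cvtColor(cv2.imread('pics/t0.png'),cv2.COLOR_BGR2RGB); 
from m import orange
q2=orange({'pixels':im},0); print(q2, plane(b,*q2[0][0],20))
im=cv2.cvtColor(cv2.imread('pics/s4.png'),cv2.COLOR_BGR2HSV)
m=~((im[...,0]>8)&(im[...,0]<25)&(im[...,1]>90)&(im[...,2]>85))
q,e=blob(m,297,228);print(q,e)
E
```

```text
[ 284  227   38   40 1153] ((303.0545654296875, 245.55966186523438), (36.890419006347656, 40.46576690673828), 157.795166015625) [462.90095507  42.44683482   3.        ]
(((399.7959289550781, 232.3903045654297), (36.53068923950195, 37.26247787475586), 119.96580505371094), array([ 382,  214,   37,   37, 1033], dtype=int32)) [ 508.36389432 -244.0652262    20.        ]
[ 279  202   37   39 1131] ((296.6270446777344, 221.79017639160156), (37.886661529541016, 39.688053131103516), 3.2614235877990723)
```

```bash
python3 - <<'E'
import cv2,numpy as np
from f import *
s=cv2.imread('pics/s4.png').astype(int).sum(2); t=cv2.imread('pics/t4.png').astype(int).sum(2)
print('scene col 294-299 rows 234..248',s[234:249,294:300].mean(1).round())
print('scene row 226..230, left 272..286',s[226:231,272:287].mean(0).round(), 'right 308..322',s[226:231,308:323].mean(0).round())
print('top row 244-248 left 278..290',t[244:249,278:291].mean(0).round(),'right 314..328',t[244:249,314:329].mean(0).round())
print('top col 300-304 up 220..232',t[220:233,300:305].mean(1).round(),'down 260..272',t[260:273,300:305].mean(1).round())
E
```

```text
scene col 294-299 rows 234..248 [156. 159. 166. 177. 192. 196. 198. 219. 276. 336. 362. 366. 368. 371.
 372.]
scene row 226..230, left 272..286 [406. 405. 403. 397. 374. 313. 241. 201. 189. 184. 167. 152. 142. 142.
 144.] right 308..322 [125. 125. 135. 163. 206. 255. 275. 276. 311. 365. 395. 404. 403. 400.
 398.]
top row 244-248 left 278..290 [409. 406. 402. 369. 305. 296. 285. 276. 275. 257. 296. 307. 304.] right 314..328 [280. 215. 222. 234. 262. 299. 314. 295. 294. 361. 411. 416. 413. 413.
 414.]
top col 300-304 up 220..232 [432. 431. 430. 431. 431. 406. 291. 267. 265. 272. 259. 197. 192.] down 260..272 [263. 260. 202. 208. 254. 259. 272. 335. 449. 461. 455. 448. 438.]
```

```bash
python3 - <<'E'
from f import *
a=snap('scene'); b=snap('top');O=(240,160); S=6.25
def fit(seen,r,zs):
    f=lambda c:[(lambda e:((e[0]+e[1]-seen[0]-seen[1])/2,e[2]-seen[2]))(ext(a,c,r,zs,O,S))][0]
    return least_squares(f,[466,43]).x
print(fit([235,480.5,516],62,[0,4]), plane(b,302.2,246.4,3))
s=a['pixels'].astype(int)[...,0]-a['pixels'].astype(int)[...,2]; R=a['pixels'].astype(int)
print('left',R[196:200,272:284].mean(0).round().tolist()); print('right',R[196:200,308:320].mean(0).round().tolist()); print('bot',R[206:218,294:298].mean(1).round().tolist())
E
```

```text
[464.56846681  46.08806016] [460.32877495  44.93344208   3.        ]
left [[174.0, 128.0, 81.0], [175.0, 128.0, 82.0], [176.0, 129.0, 82.0], [174.0, 126.0, 78.0], [178.0, 117.0, 70.0], [194.0, 106.0, 55.0], [207.0, 97.0, 42.0], [212.0, 94.0, 38.0], [213.0, 94.0, 37.0], [212.0, 93.0, 37.0], [208.0, 91.0, 36.0], [204.0, 89.0, 35.0]]
right [[214.0, 93.0, 36.0], [214.0, 94.0, 36.0], [215.0, 94.0, 36.0], [214.0, 94.0, 36.0], [213.0, 94.0, 38.0], [204.0, 95.0, 42.0], [184.0, 102.0, 56.0], [170.0, 114.0, 68.0], [167.0, 120.0, 76.0], [167.0, 123.0, 77.0], [168.0, 124.0, 78.0], [170.0, 124.0, 78.0]]
bot [[218.0, 97.0, 38.0], [218.0, 96.0, 38.0], [217.0, 96.0, 38.0], [210.0, 93.0, 37.0], [190.0, 82.0, 33.0], [159.0, 68.0, 28.0], [133.0, 60.0, 29.0], [110.0, 62.0, 42.0], [88.0, 70.0, 57.0], [84.0, 79.0, 70.0], [88.0, 83.0, 74.0], [88.0, 84.0, 75.0]]
```

```bash
python3 -m pendant '[[[4,0,5],0],[[4,0,17],0],[[4,0,29],0],[[4,0,39],0],[[4,0,45],0],[[4,0,48],0],[[4,0,48],0]]'; python3 v.py v2
```

```text
t: 13.45
tool_pos: [464.0, 46.6, 131.3]
ee_rot: [[-0.487, 0.873, 0.0], [0.873, 0.487, 0.0], [0.0, 0.0, -1.0]]
force: [0.7, 0.3, -5.2]
grip_width: 13.9
{'t': 13.55, 'joints': [-0.022, -0.058, 1.717, 0.0, 1.482, -0.531], 'tool_pos': [464.247, 46.612, 131.765], 'ee_rot': [[-0.487, 0.873, 0.001], [0.873, 0.487, 0.0], [-0.0, 0.001, -1.0]], 'force': [-1.018, 0.044, -4.326], 'grip_width': 13.801}
```

View pics/v2s.png

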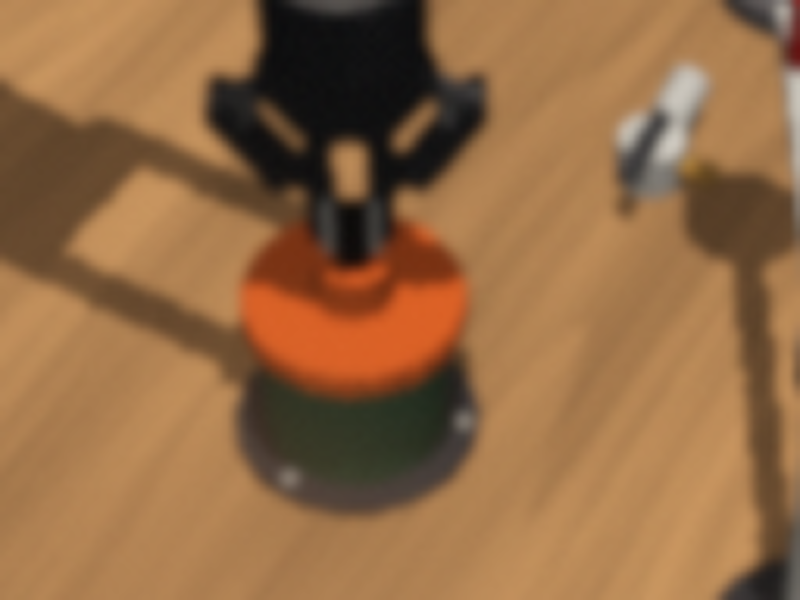

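The lid (centre x ≈ 355) lines up with the tin body (≈ 354). Lower it in force-checked steps.

```bash
python3 -m pendant '[[[0,0,3],0],[[0,0,6],0],[[0,0,9],0],[[0,0,9],0]]'; python3 -m pendant '[[[0,0,2],0],[[0,0,4],0],[[0,0,6],0],[[0,0,6],0]]'
```

```text
t: 14.05
tool_pos: [463.6, 46.6, 121.8]
ee_rot: [[-0.487, 0.873, -0.001], [0.873, 0.487, 0.0], [0.001, -0.001, -1.0]]
force: [-0.2, -0.2, -5.5]
grip_width: 14.0
t: 14.55
tool_pos: [463.7, 46.6, 116.0]
ee_rot: [[-0.487, 0.873, -0.0], [0.873, 0.487, 0.0], [0.0, -0.0, -1.0]]
force: [0.2, -0.0, -4.7]
grip_width: 13.8
```

```bash
for i in 1; do python3 -m pendant '[[[0,0,1],0],[[0,0,2],0],[[0,0,2],0],[[0,0,2],0]]'; python3 -m pendant '[[[0,0,1],0],[[0,0,1],0],[[0,0,1],0]]'; python3 -m pendant '[[[0,0,0.5],0],[[0,0,1],0],[[0,0,1],0]]'; done
```

```text
t: 15.05
tool_pos: [463.9, 46.6, 114.3]
ee_rot: [[-0.487, 0.873, 0.0], [0.873, 0.487, 0.0], [0.0, 0.0, -1.0]]
force: [0.7, -0.2, -4.8]
grip_width: 14.0
t: 15.42
tool_pos: [464.1, 46.6, 113.8]
ee_rot: [[-0.487, 0.873, 0.001], [0.873, 0.487, -0.0], [-0.0, 0.0, -1.0]]
force: [-2.0, 0.2, -0.9]
grip_width: 14.1
t: 15.8
tool_pos: [464.0, 46.5, 113.7]
ee_rot: [[-0.487, 0.873, 0.001], [0.873, 0.487, -0.0], [-0.001, 0.001, -1.0]]
force: [-4.6, -1.3, 5.5]
grip_width: 13.9
```

Contact came at 113.7 mm, exactly 56 mm above the grasp height, and is firm, so the lids are fully seated. Look, ease off the preload, then open.

```bash
python3 -m pendant '[[[0,0,-0.5],0],[[0,0,-0.7],0],[[0,0,-0.7],0]]'; python3 v.py v3; python3 -m pendant '[[[0,0,0],0],[[0,0,0],0],[[0,0,0],0],[[0,0,0],0],[[0,0,0],0],[[0,0,0],0]]' 60; python3 v.py v4
```

```text
t: 16.18
tool_pos: [464.0, 46.5, 113.7]
ee_rot: [[-0.487, 0.873, 0.0], [0.873, 0.487, -0.0], [-0.0, 0.0, -1.0]]
force: [-4.1, -1.0, 5.4]
grip_width: 14.4
{'t': 16.275, 'joints': [-0.022, -0.046, 1.742, -0.0, 1.444, -0.531], 'tool_pos': [464.012, 46.501, 113.636], 'ee_rot': [[-0.487, 0.873, 0.0], [0.873, 0.487, -0.0], [-0.0, 0.0, -1.0]], 'force': [-4.883, -1.603, 5.495], 'grip_width': 13.625}
t: 17.02
tool_pos: [463.9, 46.6, 113.0]
ee_rot: [[-0.487, 0.873, 0.0], [0.873, 0.487, 0.0], [0.0, 0.0, -1.0]]
force: [-0.4, 0.0, -0.2]
grip_width: 59.4
{'t': 17.125, 'joints': [-0.022, -0.045, 1.743, 0.0, 1.443, -0.531], 'tool_pos': [463.941, 46.635, 113.025], 'ee_rot': [[-0.487, 0.873, 0.0], [0.873, 0.487, 0.0], [-0.0, 0.0, -1.0]], 'force': [0.091, -0.433, -1.167], 'grip_width': 60.123}
```

View pics/v3s.png

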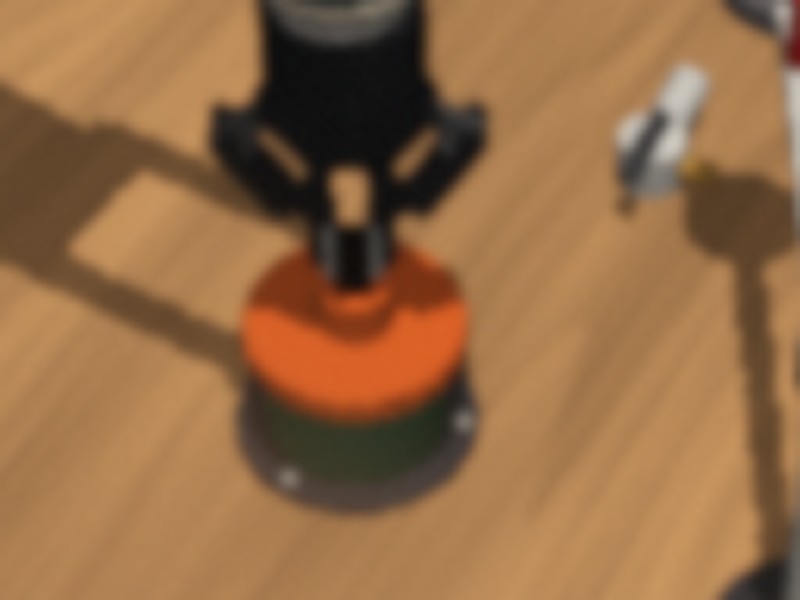

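View pics/v4s.png

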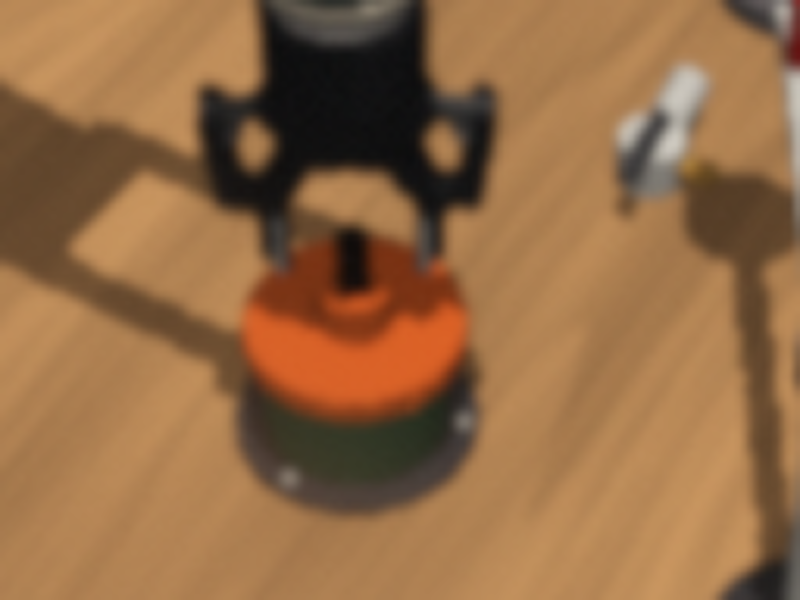

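Lids seated flat, with the knob upright and centred (352, tips at 280 and 428). Lower around the collar and grip it gently.

```bash
python3 -m pendant '[[[0,0,6],0],[[0,0,14],0],[[0,0,22],0],[[0,0,28],0],[[0,0,32],0],[[0,0,32],0]]'; python3 -m pendant '[[[0,0,0],0],[[0,0,0],0],[[0,0,0],0],[[0,0,0],0],[[0,0,0],0],[[0,0,0],0]]' 30 30; python3 v.py v5
```

```text
t: 17.88
tool_pos: [463.7, 46.7, 80.6]
ee_rot: [[-0.487, 0.873, -0.001], [0.873, 0.487, 0.0], [0.0, -0.001, -1.0]]
force: [0.0, 0.0, 0.2]
grip_width: 60.0
t: 18.62
tool_pos: [464.4, 46.6, 81.5]
ee_rot: [[-0.487, 0.873, 0.001], [0.873, 0.487, 0.0], [-0.001, 0.001, -1.0]]
force: [0.7, 0.4, 3.6]
grip_width: 39.0
{'t': 18.725, 'joints': [-0.022, -0.018, 1.783, 0.0, 1.375, -0.531], 'tool_pos': [464.372, 46.644, 81.533], 'ee_rot': [[-0.487, 0.873, 0.001], [0.873, 0.487, 0.0], [-0.001, 0.001, -1.0]], 'force': [0.644, 0.248, 5.278], 'grip_width': 39.522}
```

View pics/v5s.png

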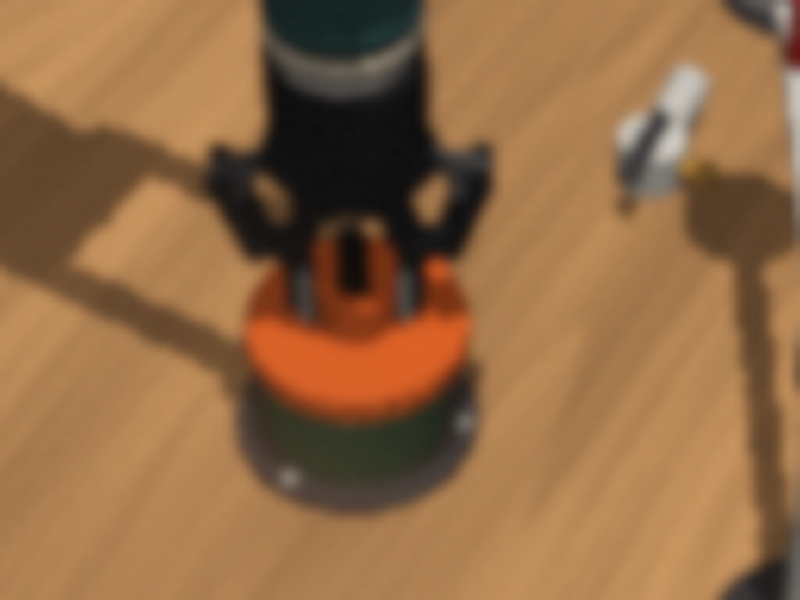

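```bash
python3 -m pendant '[[[0,0,-1],0],[[0,0,-2],0],[[0,0,-4],0],[[0,0,-6],0],[[0,0,-8],0],[[0,0,-10],0],[[0,0,-10],0]]'; python3 v.py v6
```

```text
t: 19.6
tool_pos: [464.1, 46.6, 91.3]
ee_rot: [[-0.487, 0.873, 0.001], [0.873, 0.487, 0.0], [-0.0, 0.001, -1.0]]
force: [-0.1, 0.7, -1.1]
grip_width: 39.4
{'t': 19.7, 'joints': [-0.022, -0.027, 1.771, 0.0, 1.397, -0.531], 'tool_pos': [463.925, 46.627, 91.018], 'ee_rot': [[-0.487, 0.873, 0.0], [0.873, 0.487, 0.0], [0.0, 0.0, -1.0]], 'force': [-0.767, -0.422, -0.619], 'grip_width': 39.393}
```

View pics/v6s.png

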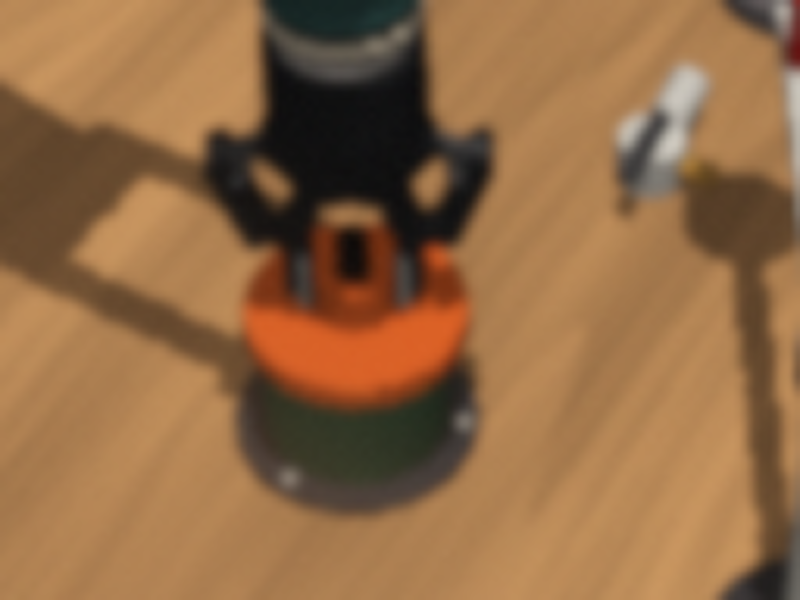

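The force is -1.1 N, which is the orange lid's weight alone, and the knob stays put while the collar rises around it. Continue straight up.

```bash
python3 -m pendant '[[[0,0,-4],0],[[0,0,-9],0],[[0,0,-15],0],[[0,0,-21],0],[[0,0,-27],0],[[0,0,-33],0],[[0,0,-39],0],[[0,0,-45],0]]'; python3 -m pendant '[[[0,0,-8],0],[[0,0,-18],0],[[0,0,-30],0],[[0,0,-42],0],[[0,0,-50],0],[[0,0,-54],0],[[0,0,-55],0],[[0,0,-55],0]]'; python3 v.py v7
```

```text
t: 20.7
tool_pos: [463.9, 46.6, 136.4]
ee_rot: [[-0.487, 0.873, 0.0], [0.873, 0.487, 0.0], [0.0, 0.0, -1.0]]
force: [-0.2, -0.5, -1.3]
grip_width: 39.3
t: 21.7
tool_pos: [463.7, 46.6, 190.6]
ee_rot: [[-0.487, 0.873, -0.001], [0.873, 0.487, 0.0], [0.0, -0.001, -1.0]]
force: [-0.5, 0.2, -0.6]
grip_width: 39.3
{'t': 21.8, 'joints': [-0.022, -0.089, 1.628, 0.0, 1.604, -0.531], 'tool_pos': [463.658, 46.64, 190.507], 'ee_rot': [[-0.487, 0.873, -0.001], [0.873, 0.487, 0.0], [0.001, -0.001, -1.0]], 'force': [0.025, 0.564, -0.941], 'grip_width': 39.07}
```

View pics/v7s.png

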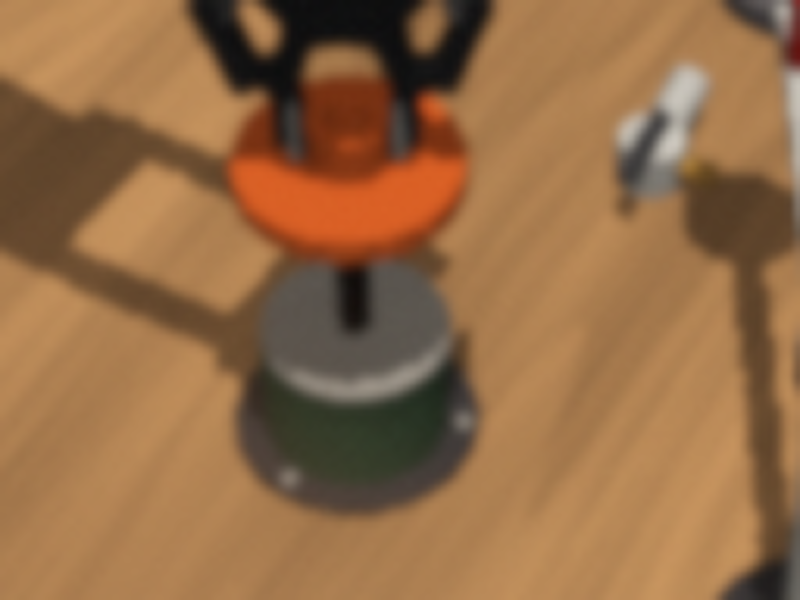

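Orange lid held about 110 mm up; the steel inner lid sits flat on the rim with its knob upright. A last check of the lamp and the rest of the scene:

```bash
python3 - <<'E'
from h import *
a=snap('scene','s9.png'); b=snap('top','t9.png'); st()
S=plane(b,230+52.5/4-.5,130+173.5/4-.5,254)[:2]; H=np.array([716,26.]); d=(S-H)/np.hypot(*(S-H)); h=H+250*d; T=np.array([461.,45.])
u=(T-H)/np.hypot(*(T-H)); r=h-T
print('stud',S,'head',h,'dist',np.hypot(*r),'lateral',abs(u[0]*r[1]-u[1]*r[0]),'y',r[1])
E
```

```text
{'t': 21.9, 'joints': [-0.022, -0.089, 1.627, 0.0, 1.604, -0.531], 'tool_pos': [463.707, 46.628, 190.598], 'ee_rot': [[-0.487, 0.873, -0.001], [0.873, 0.487, 0.0], [0.0, -0.001, -1.0]], 'force': [0.267, -1.133, -0.12], 'grip_width': 39.199}
stud [627.08801171 182.54899319] head [592.53575857 243.3857886 ] dist 238.03062177292296 lateral 207.61099173028313 y 198.3857886042252
```

View pics/s9.png

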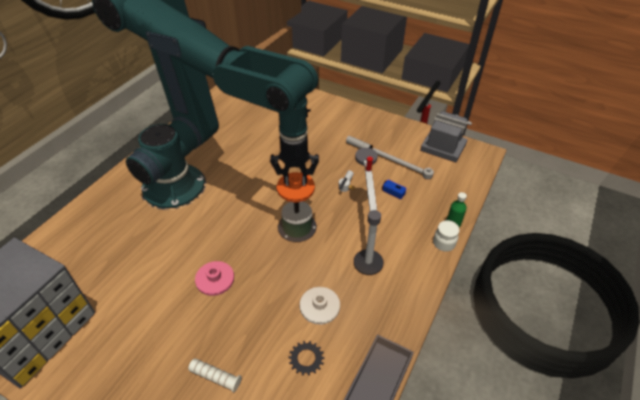

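View pics/t9.png

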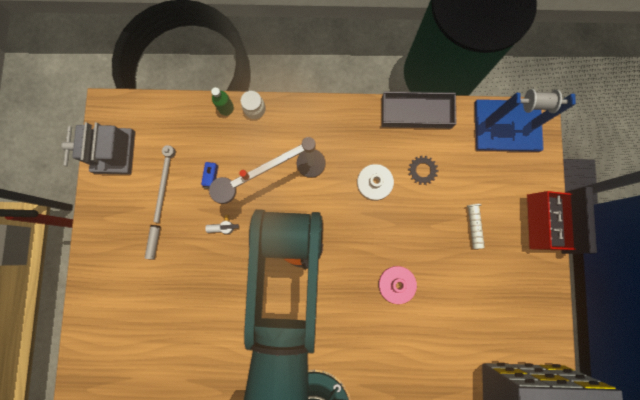

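The lamp head (top view, 223,189) is about 20 cm sideways from the tin, and every other object is where it was. Handing in.

```bash
python3 -c "
from cell import ctrl
print(ctrl.finish_job())"
```

```text
the job is handed in; nothing more can be done
None
```

The job is done and handed in at about 22 s of the 69 s allowed; `finish_job` gave no verdict.

**What I did:**
- **Lamp:** I swung the lamp arm aside by its red stud, keeping the stud between the open fingers.
- **Seating:** I lifted both lids by the black knob and lowered them onto the tin. Contact came 56 mm above the height where I gripped them, which is the seated height, and pressing a little further raised the force by about 10 N. I let go only after that.
- **Orange lid:** I gripped its collar with 30 N and raised it about 110 mm straight up. The arm is still holding it level above the tin.

**Last checks:**
- **Inner lid:** the scene picture shows the steel lid flat on the rim with its knob upright. The force while lifting was about 1 N, the orange lid's weight alone, so the inner lid did not come along.
- **Lamp head:** it is about 20 cm sideways from the tin's centre.
- **Other objects:** they look unmoved in both pictures, including the pink and white look-alikes.

**What disagreed or went wrong:**
- **Cameras:** the two disagreed by about 3 to 7 mm in x. I lined up the lid with the tin by comparing them within each view, which agreed to about 2 mm.
- **Wrong move:** one row while backing off the stud went 10 mm down before going up. By the commanded heights it stayed just above the lamp bar, and the lamp angle was as intended afterwards.
- **Gripper reading:** it showed about 14 mm on the 16 mm knob, and I did not find out why.

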